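Set out the plate-preparation bench

TASK

Set out the bench for rubbing down an etching plate: lay the copper plate on the rubbing board between its corner stops, put the cork sanding block flat in the wooden grit tray, and stand the brown dropper bottle and the rosin jar (the one near you, not the one behind the hotplate) upright each in the weighted round stand bored to its size. Everything must sit fully down on the floor of its own holder; keep both bottles upright all the while and do not shift the ink tin at the front right or the matchbox.

Things in the scene. Friction and masses are not known exactly. Their poses are not given: they have to be found in the camera images.
- copper_plate: loose copper etching plate lying flat, 65 mm (its x) by 100 mm (its y) and 8 mm thick, 0.14 kg; origin at the centre of its underside, z up. Grasp across the 65 mm width at mid-length with the fingertips close to the surface it lies on. Belongs on rubbing_board, its long side along the board's long side, either way round.
- sand_block: loose cork sanding block with brown abrasive paper, 60 mm (its x) by 112 mm (its y) and 31 mm high, 0.08 kg; origin at the centre of its underside, z up. Grasp across the 60 mm width, tips at least 13 mm above its underside to stay clear of the tray's rim. Belongs in grit_tray, long side along long side, either way round.
- jar: loose screw jar of yellow-brown rosin with grey lid, 62 mm diameter, 88 mm high, upright, 0.22 kg, in front or right of the hotplate (not the similar jar behind it); origin at the centre of its underside, z up. Can be grasped round the body at 40 to 74 mm above its underside. Belongs in large_stand; must never lean over more than about 45 degrees.
- dropper: loose small brown bottle, body 36 mm diameter up to a shoulder that starts about 50 mm up, then a black cap 21 mm in diameter, 78 mm high in all, upright, 0.08 kg; origin at the centre of its underside, z up. Can be grasped round the body 28 to 50 mm above its underside. Belongs in small_stand; must never lean over more than about 45 degrees.
- rubbing_board: plywood board 92 mm (its x) by 128 mm (its y), fixed, with a grey felt floor and four L-shaped wooden corner stops; origin at the centre of its underside, z up. Floor 10 mm above the origin; the stops rise 6 mm above the floor (lower than the plate) and enclose 75 mm (x) by 110 mm (y); the middle 75 mm of each long side is open, for fingers.
- grit_tray: open pale wooden tray 86 mm (its x) by 138 mm (its y), fixed to the bench, with a black rubber floor; origin at the centre of its underside, z up. Floor 10 mm above the origin, rim 20 mm above the origin (10 mm deep), opening 72 mm (x) by 124 mm (y); the middle 50 mm of each long wall is cut down to 2.5 mm above the floor for fingers.
- large_stand: larger dark metal weighted round stand, outside diameter 100 mm, bore 74 mm, fixed to the bench; origin at the centre of its underside, z up. Cork floor of the bore 8 mm above the origin, rim 30 mm above the origin.
- small_stand: smaller dark metal weighted round stand, outside diameter 74 mm, bore 48 mm, fixed to the bench; origin at the centre of its underside, z up. Cork floor of the bore 8 mm above the origin, rim 30 mm above the origin.
- ink_tin: bystander: loose closed printed metal ink tin standing at the front right beside the edge of the pale blue glass slab, 61 mm diameter, 88 mm high; origin at the centre of its underside. Leave it where it stands.
- matchbox: bystander: loose matchbox lying flat, 36 by 53 mm and 15 mm high; origin at the centre of its underside. Leave it where it lies.
Not all that is in view belongs to the job. Of the things that look like the dropper, the larger one is meant.

How it is judged:
At the end, for the whole second after the job is handed in: Plate on the rubbing board and sanding block in the grit tray, each flat on its floor, centred within 9 mm, long sides within 0.2 rad; jar in the large stand and dropper bottle in the small one, on the floor (all heights within 4 mm), centred within 10 mm, upright; all released, at rest (x of copper_plate in the frame of rubbing_board between -0.009 and 0.009 m and y of copper_plate in the frame of rubbing_board between -0.009 and 0.009 m and z of copper_plate in the frame of rubbing_board between 0.006 and 0.014 m and angle between each of copper_plate, sand_block's own z axis and vertical below 0.06 rad and angle between the y axis of copper_plate and the y axis of rubbing_board, either way round below 0.2 rad and linear speed of each of copper_plate, sand_block, jar, dropper below 0.01 m/s and x of sand_block in the frame of grit_tray between -0.009 and 0.009 m and y of sand_block in the frame of grit_tray between -0.009 and 0.009 m and z of sand_block in the frame of grit_tray between 0.006 and 0.014 m and angle between the y axis of sand_block and the y axis of grit_tray, either way round below 0.2 rad and horizontal distance between jar and large_stand below 0.01 m and z of jar in the frame of large_stand between 0.004 and 0.012 m and angle between each of jar, dropper's own z axis and vertical below 0.08 rad and horizontal distance between dropper and small_stand below 0.01 m and z of dropper in the frame of small_stand between 0.004 and 0.012 m); the robot touches nothing.
It fails at once if a bottle leans over more than about 45 degrees (angle between any of jar, dropper's own z axis and vertical above 0.8 rad).
It fails at once if the ink tin or the matchbox is shifted more than 25 mm (distance of any of ink_tin, matchbox from where it was at the start of the episode above 0.025 m).
It also fails if it takes over 120 s, if anything falls off the work surface, if the arm or the gripper's body presses on something with over 40 N, if the wrist force passes 120 N, or if a joint passes its speed limit or range.

ROBOT

A 6-joint arm with a two-finger parallel gripper is mounted at the origin on a cart in front of the work surface, level with it; the furniture and walls round the work are solid. World frame = base frame: x ahead of the robot, y to its left, z up, the work surface at z = 0. Lengths are in m, angles in rad, forces in N, time in s.
With the tool pointing down it reaches from about 0.325 to 0.9 m from the base axis. Payload 6.1 kg.
Tool frame: the origin (TCP) lies where the fingers leave the gripper's body, on its centre line; the fingertips stand 70 mm ahead of it and the grasp point (between the pads) lies 51 mm ahead of it (r.tip_reach is the distance from the TCP to the fingertips, in m); z points along the fingers, y is the line along which they close (so a half turn about z gives the same grasp; the last joint's range is limited). The gripper opens to 87 mm and grips with 3 to 60 N. Pads are 19 mm wide; open, the fingers measure 117 mm over their backs; the gripper's body (75 mm by 190 mm) begins 51 mm behind the grasp point.
Start: joints at [-1.424, 0.22, 1.526, -0, 1.395, -0.126], TCP at [0.168, -0.602, 0.292] pointing down, gripper open.
Joint ranges: [-2.98, 2.98], [-0.91, 2.08], [0.09, 2.57], [-1.24, 4.39], [0.2, 2.65], [-2.68, 2.68]. Speed limits (rad/s): [2.57, 2.57, 3.01, 3.14, 3.14, 3.14].

INTERFACE

Orientations are given as a rotation vector (axis times angle).
In Python, from cell import r, vision, ticket gives the robot as it stands. The module is installed in compiled form; this text tells all that it offers.
- The arm moves only by the tool send_rows, never from a script. Its argument "targets" is a list of rows, each a list of 4 numbers: the shift along the tool's x, y, z normalised to -1 to 1, where 1 is 1 m, then the turn about the tool's z normalised to -1 to 1, where 1 is 90 degrees. In form: [[tx, ty, tz, yaw], ...]. A call has 1 to 20 rows; each row is the pose to reach, as a shift and turn from the pose commanded when the call began, along the tool's axes at that moment; what a row does not reach only later rows make up. A row lasts 1/10 s, in which the tool goes at most 50 mm and 8.59 degrees, less where a joint would pass 70% of its speed; a pose out of reach is approached as far as the arm can. A call with a number of a shift or a turn outside -1 to 1 is refused whole. A call with a gripper value outside its range is refused whole. "gripper" is the closure, from -1 (fully open) to 1 (shut), set as the call begins (left out, the last holds). The fingers move at their own pace and stop on an object; the grip force is fixed at half the most. Time passes only in rows, so rows that repeat a pose let the fingers close. It gives the time, the measured TCP pose, the force, the opening and the grip force at its end, in the units of the state.
- r.read_state(): the state, without advancing time (a new reading comes with each control period).
- vision.get_image(name): name is "scene" or "side" or "wrist"; returns a dict with "color" (400x640x3 uint8, red, green, blue), "vfov" (degrees; the focal length in pixels is half the picture's height over the tangent of half this angle, whatever the lens; pixels are square), "cx", "cy" (the principal point, pixels), "extrinsics" (4x4, takes a point from camera to world coordinates). Camera axes: x right, y up, looking along -z (the intrinsics and any distortion apply to the point x, -y, -z); pixel columns grow to the right and rows downward; lengths in m; the calibration is good to about 2 mm. The wrist camera is an equidistant fisheye: a pixel r from the principal point sees the ray r / f radians off the axis. A picture is of the moment at which its call begins. There is no depth.
- ticket.hand_in(): hands the job in; it is judged then, once.
The state is a dict: "t": time; "q": joint angles; "dq": joint speeds; "effort": joint torques, N m; "ee_pos": TCP position; "tcp_rot": TCP orientation; "ft_force": force on the tool from outside, world axes, zero at the start; "ft_torque": the same for the moment, N m; "finger_gap": finger opening in m; "gripper_force": force on a finger pad.
Only numpy, scipy, OpenCV 4.12 (cv2) and the standard library are available. Lean on these libraries where they do the work, as an engineer would, in place of code of your own. Each camera call takes 0.05 s, during which the arm holds its last target. There are 200 camera calls.

## Working session

There is one attempt and no reset: what is moved stays moved. The work goes in short steps, Python scripts to look and compute and a tool call to move; the robot and the scene stay as the last step left them, time stands still between calls to the robot, and variables do not carry over. Pictures are saved under pics/ and viewed, at most 14 in all, crops included, and the job is handed in when it is done.

Besides the shell and the picture viewer there is one more tool, called by a JSON object that holds its "fn" and its "kwargs". send_rows: Moves the arm, as the interface text tells. Its arguments: {"type":"object","properties":{"targets":{"type":"array","items":{"type":"array","items":{"type":"number","minimum":-1,"maximum":1}}},"gripper":{"type":"number"}},"required":["targets"]}

```bash
mkdir -p pics; python3 - <<'E'
from cell import r, vision
import cv2,pickle
d={}
for n in ("scene","side","wrist"):
    im=vision.get_image(n); d[n]=im
    cv2.imwrite(f"pics/{n}0.png",im["color"][:,:,::-1]); print(n,im["vfov"],im["cx"],im["cy"],im["extrinsics"].round(3).tolist())
pickle.dump(d,open("d0.pkl","wb"))
s=r.read_state();print(s["t"],s["ee_pos"],s["tcp_rot"],s["finger_gap"],r.tip_reach)
E
```

```text
scene 42.94145973933895 321.8175518190677 200.73256756429677 [[-0.612, 0.369, -0.7, -0.688], [-0.791, -0.299, 0.534, 0.88], [-0.013, 0.88, 0.475, 0.867], [0.0, 0.0, 0.0, 1.0]]
side 42.99734462975704 320.6763247145904 205.06680214275184 [[0.948, 0.187, -0.259, 0.182], [-0.319, 0.54, -0.779, -1.118], [-0.006, 0.821, 0.571, 0.832], [0.0, 0.0, 0.0, 1.0]]
wrist 65.70646984690485 312.57977778955666 204.6972029987262 [[0.27, 0.921, 0.281, 0.245], [-0.963, 0.258, 0.077, -0.581], [-0.002, -0.291, 0.957, 0.385], [0.0, 0.0, 0.0, 1.0]]
0.15 [ 0.16829662 -0.6015249   0.29139555] [-3.11093348e+00 -4.26919782e-01  8.67695228e-05] 0.08711894927209174 0.0697
```

View pics/scene0.png

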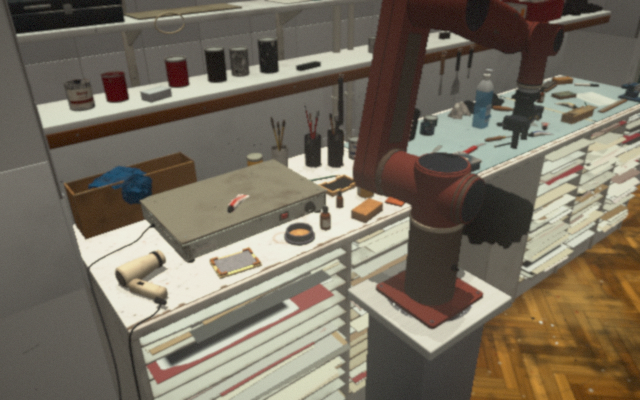

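View pics/side0.png

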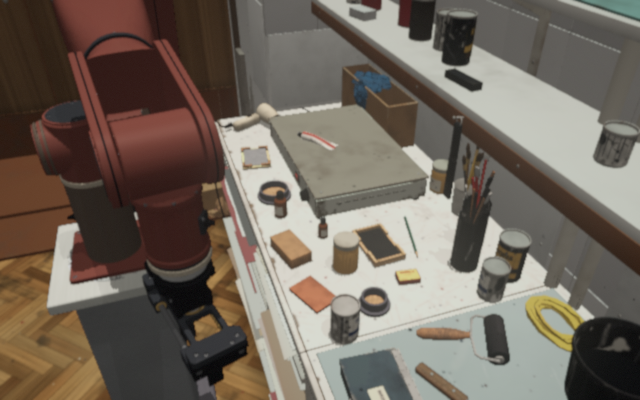

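The side view shows everything. Rubbing board is at (255,157), large stand (273,190), big dropper (280,205), and the small decoy (323,228). Sanding block is at (291,247), jar (346,253), tray (378,243), matchbox (408,276), small stand (374,300), plate (312,293) and tin (345,318). I'll get rough positions from these.

```bash
cat > h.py <<'E'
import numpy as np,cv2,pickle
from scipy.spatial.transform import Rotation as R
def ray(im,u,v,fish=False):
    H=im["color"].shape[0]; f=H/2/np.tan(np.radians(im["vfov"]/2))
    a=(u-im["cx"])/f; b=(v-im["cy"])/f
    if fish:
        th=np.hypot(a,b); s=np.sin(th)/th if th>0 else 1; d=np.array([a*s,-b*s,-np.cos(th)])
    else: d=np.array([a,-b,-1.])
    E=im["extrinsics"]; return E[:3,3],E[:3,:3]@d
def pt(im,u,v,z,fish=False):
    o,d=ray(im,u,v,fish); return (o+d*(z-o[2])/d[2])[:2]
def proj(im,P,fish=False):
    H=im["color"].shape[0]; f=H/2/np.tan(np.radians(im["vfov"]/2)); E=im["extrinsics"]
    p=E[:3,:3].T@(np.array(P)-E[:3,3]); x,y,z=p[0],-p[1],-p[2]
    if fish:
        rr=np.hypot(x,y); th=np.arctan2(rr,z); k=th/rr if rr>0 else 0
    else: k=1/z
    return im["cx"]+f*k*x, im["cy"]+f*k*y
E
python3 - <<'E'
from h import *
d=pickle.load(open("d0.pkl","rb")); s=d["side"]
for n,u,v,z in [("board",255,157,.01),("lstand",273,190,.03),("dropper_cap",281,195,.078),("decoy",323,218,.06),("block",291,245,.031),("jartop",346,240,.088),("tray",378,243,.01),("match",408,276,.015),("sstand",374,298,.03),("plate",312,293,.008),("tintop",345,303,.088),("pot",470,250,.05),("hot_cornerfront",322,212,.0),("jar2",441,165,.088)]:
    print(n,pt(s,u,v,z).round(3))
cv2.imwrite("pics/sc.png",cv2.resize(s["color"][135:345,210:450,::-1],None,fx=2.8,fy=2.8,interpolation=cv2.INTER_CUBIC))
E
```

```text
board [0.438 0.335]
lstand [0.439 0.093]
dropper_cap [ 0.438 -0.011]
decoy [ 0.518 -0.123]
block [ 0.419 -0.166]
jartop [ 0.529 -0.258]
tray [ 0.638 -0.206]
match [ 0.652 -0.347]
sstand [ 0.541 -0.4  ]
plate [ 0.424 -0.32 ]
tintop [ 0.455 -0.446]
pot [ 0.812 -0.347]
hot_cornerfront [ 0.551 -0.017]
jar2 [ 0.911 -0.026]
```

View pics/sc.png

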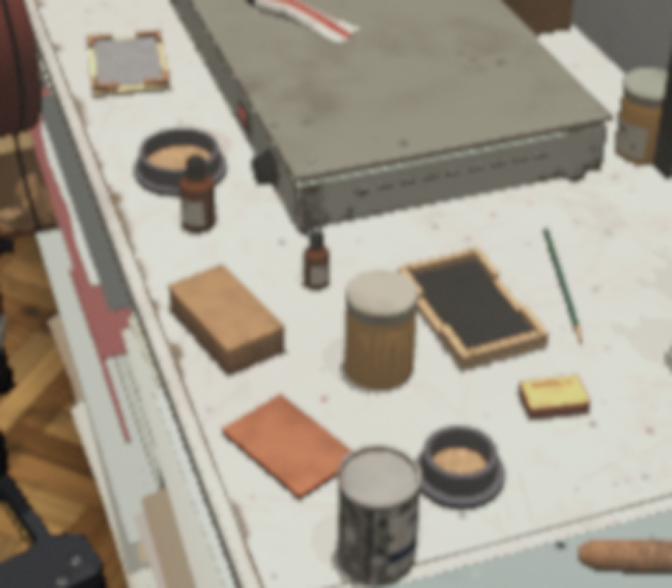

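{"fn": "send_rows", "kwargs": {"targets": [[0.491,-0.3,-0.109,0.173],[0.491,-0.3,-0.109,0.173],[0.491,-0.3,-0.109,0.173],[0.491,-0.3,-0.109,0.173],[0.491,-0.3,-0.109,0.173],[0.491,-0.3,-0.109,0.173],[0.491,-0.3,-0.109,0.173],[0.491,-0.3,-0.109,0.173],[0.491,-0.3,-0.109,0.173],[0.491,-0.3,-0.109,0.173],[0.491,-0.3,-0.109,0.173],[0.491,-0.3,-0.109,0.173],[0.491,-0.3,-0.109,0.173],[0.491,-0.3,-0.109,0.173],[0.491,-0.3,-0.109,0.173],[0.491,-0.3,-0.109,0.173],[0.491,-0.3,-0.109,0.173],[0.491,-0.3,-0.109,0.173]], "gripper": -1}}

```text
t: 1.95
ee_pos: [0.5599, -0.1815, 0.4012]
tcp_rot: [3.142, -0.001, -0.0]
ft_force: [0.3, 0.2, 0.3]
finger_gap: 0.0871
gripper_force: 0.0
```

```bash
cat >> h.py <<'E'
def go(r,xyz,psi):
    "row numbers for world TCP goal and heading psi of the tool x axis"
    s=r.read_state(); M=R.from_rotvec(s["tcp_rot"]).as_matrix()
    d=M.T@(np.array(xyz)-s["ee_pos"]); p0=np.arctan2(M[1,0],M[0,0])
    y=(p0-psi)/(np.pi/2); print("row",d.round(4),round(y,4),"dist",np.linalg.norm(d).round(3),"or yaw",round(y+2,3),round(y-2,3), "q6",s["q"][5].round(2),"psi",p0.round(3))
def where(r):
    s=r.read_state(); M=R.from_rotvec(s["tcp_rot"]).as_matrix()
    print("t",round(s["t"],2),"tcp",s["ee_pos"].round(4),"psi",np.arctan2(M[1,0],M[0,0]).round(3),"gap",round(s["finger_gap"],4),"q",np.round(s["q"],2))
E
python3 - <<'E'
from h import *
from cell import r,vision
where(r); im=vision.get_image("wrist"); sd=vision.get_image("side"); pickle.dump((im,sd),open("w1.pkl","wb"))
print(im["extrinsics"].round(3).tolist())
cv2.imwrite("pics/w1.png",im["color"][:,:,::-1])
E
```

```text
t 1.95 tcp [ 0.5599 -0.1815  0.4012] psi -0.0 gap 0.0871 q [-0.45  0.09  1.48 -0.    1.58  1.12]
[[-0.0, 0.957, 0.291, 0.64], [-1.0, -0.0, 0.0, -0.183], [0.0, -0.291, 0.957, 0.494], [0.0, 0.0, 0.0, 1.0]]
```

View pics/w1.png

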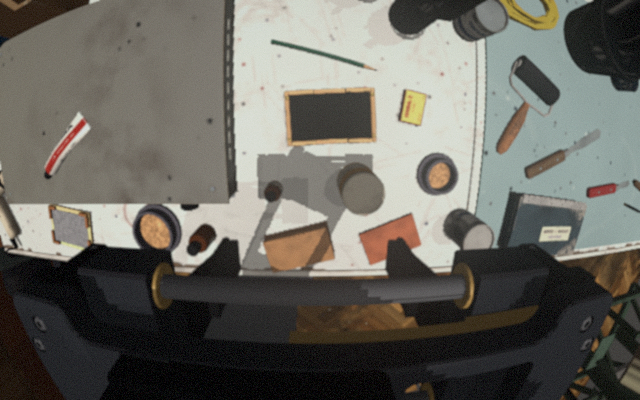

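The wrist view gives everything from above. Tray is at (331,117), matchbox (412,107), small stand (437,174), jar lid (360,188) and plate (390,238). Block is at (299,246), big dropper (201,238), large stand (157,228), board (70,227), with decoy (273,190) and tin (469,230). Next I measure from colour masks.

```bash
python3 - <<'E'
from h import *
im,sd=pickle.load(open("w1.pkl","rb"))
def blob(im,box,f):
    x0,y0,x1,y1=box; c=im["color"][y0:y1,x0:x1]; hsv=cv2.cvtColor(c,cv2.COLOR_RGB2HSV).astype(int)
    m=f(hsv[...,0],hsv[...,1],hsv[...,2]).astype(np.uint8)
    m=cv2.morphologyEx(m,cv2.MORPH_OPEN,np.ones((3,3)))
    cs,_=cv2.findContours(m,cv2.RETR_EXTERNAL,cv2.CHAIN_APPROX_NONE); k=max(cs,key=cv2.contourArea)
    return k[:,0]+[x0,y0]
out=im["color"].copy(); out2=sd["color"].copy()
def rect(n,img,o,box,f,z,fish):
    k=blob(img,box,f); cv2.drawContours(o,[k[:,None]],-1,(0,255,0),1)
    P=np.array([pt(img,u,v,z,fish) for u,v in k])*1000
    (c,s,a)=cv2.minAreaRect(P.astype(np.float32)); b=cv2.boxPoints((c,s,a))
    e=[b[1]-b[0],b[2]-b[1]]; L=max(e,key=np.linalg.norm); ang=np.degrees(np.arctan2(L[1],L[0]))%180
    h=cv2.convexHull(P.astype(np.float32)); M=cv2.moments(h); (cc,rr)=cv2.minEnclosingCircle(P.astype(np.float32))
    print(n,"rect c",np.round(c,1),"size",np.round(sorted(s),1),"long ang",ang.round(1),"hull",round(M['m10']/M['m00'],1),round(M['m01']/M['m00'],1),"circ",np.round(cc,1),round(rr,1))
W=lambda n,box,f,z:rect(n,im,out,box,f,z,True)
S=lambda n,box,f,z:rect(n,sd,out2,box,f,z,False)
W("tray",(275,80,385,155),lambda h,s,v:(v<75),.010)
W("trayout",(275,80,385,155),lambda h,s,v:(v<75)|(s>70),.020)
W("match",(395,85,430,130),lambda h,s,v:(s>110),.015)
W("board felt",(40,195,100,255),lambda h,s,v:(s<40)&(v<170),.010)
W("board all",(40,195,100,255),lambda h,s,v:(s>60)|(v<150),.013)
W("lst cork",(130,200,185,258),lambda h,s,v:(s>90)&(v>90),.008)
W("lst all",(130,200,182,258),lambda h,s,v:(v<110)|(s>90),.030)
W("sst cork",(410,145,465,205),lambda h,s,v:(s>90)&(v>90),.008)
W("sst all",(410,145,465,205),lambda h,s,v:(v<110)|(s>90),.030)
W("block",(250,210,345,275),lambda h,s,v:(s>95)&(v>40),.031)
W("plate",(355,205,425,268),lambda h,s,v:(s>110)&(h<12),.008)
W("dropper",(186,220,218,258),lambda h,s,v:(v<110),.06)
W("jar",(333,155,388,218),lambda h,s,v:(s>25)&(h>10)&(v<140),.088)
S("Splate",(280,270,340,320),lambda h,s,v:(s>120)&(h<11),.008)
S("Sblock",(268,225,316,272),lambda h,s,v:(s>70)&(v>130),.031)
S("Stray",(350,220,406,268),lambda h,s,v:(v<80),.010)
a=cv2.resize(out[75:275,30:480,::-1],None,fx=1.75,fy=1.75,interpolation=cv2.INTER_CUBIC)
cv2.imwrite("pics/w1m.png",a)
E
```

```text
tray rect c [ 635.7 -210.8] size [ 69.5 122. ] long ang 93.2 hull 635.7 -210.9 circ [ 635.9 -210.8] 69.7
trayout rect c [ 635.4 -210.1] size [ 84.1 136.3] long ang 93.2 hull 635.5 -210.0 circ [ 636.1 -210.2] 78.3
match rect c [ 655.6 -335.4] size [21.8 38.7] long ang 1.4 hull 656.2 -334.3 circ [ 655.5 -332.1] 19.8
board felt rect c [438.6 341.5] size [ 75.  110.7] long ang 81.6 hull 438.1 342.8 circ [436.6 344. ] 61.7
board all rect c [447.2 326.9] size [133.7 196.7] long ang 89.1 hull 454.2 328.3 circ [469.3 323.6] 105.4
lst cork rect c [438.7 112.2] size [63.1 66.2] long ang 0.7 hull 438.9 112.1 circ [439.8 111. ] 36.3
lst all rect c [438.3  99.2] size [ 96.9 131.2] long ang 159.1 hull 443.7 100.9 circ [437.7 109.3] 71.9
sst cork rect c [ 543.6 -397.3] size [37.9 41.6] long ang 6.1 hull 543.2 -397.5 circ [ 543.4 -396.4] 22.3
sst all rect c [ 548.7 -383.6] size [61.8 70. ] long ang 96.5 hull 548.6 -383.7 circ [ 550.5 -384.6] 36.5
block rect c [ 420.2 -159.5] size [ 62.5 108.5] long ang 103.9 hull 420.5 -159.2 circ [ 420.7 -159.8] 59.1
plate rect c [ 428.2 -318.7] size [62.9 96.7] long ang 112.7 hull 428.1 -318.7 circ [ 427.7 -318.8] 56.1
dropper rect c [447.6  -2.5] size [31.4 66.2] long ang 135.7 hull 448.7 -3.5 circ [446.8  -3.5] 33.1
jar rect c [ 538.4 -245.8] size [59.2 77.3] long ang 38.1 hull 538.8 -246.8 circ [ 539.3 -247. ] 38.7
Splate rect c [ 425.9 -322.3] size [60.8 96.1] long ang 112.1 hull 424.6 -321.3 circ [ 425.3 -322.2] 52.6
Sblock rect c [ 415.6 -155.5] size [59.1 97.7] long ang 102.2 hull 417.3 -149.1 circ [ 421.9 -154.1] 52.5
Stray rect c [ 636.6 -203.4] size [ 63.7 107.5] long ang 93.1 hull 637.2 -203.7 circ [ 637.4 -203.7] 57.6
```

View pics/w1m.png

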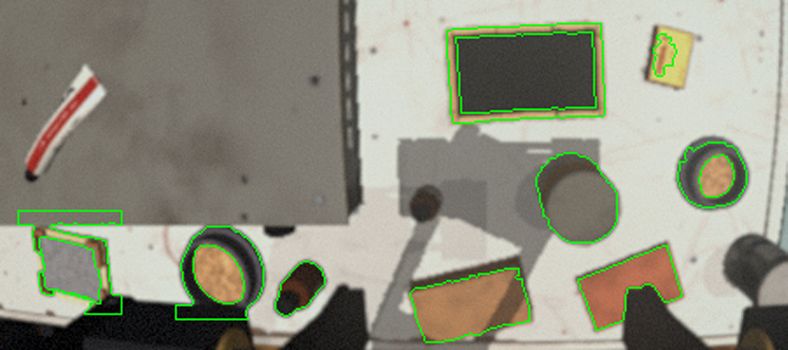

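{"fn": "send_rows", "kwargs": {"targets": [[-0.115,-0.2,0.15,-1],[-0.115,-0.2,0.15,-1],[-0.115,-0.2,0.15,-1],[-0.115,-0.2,0.15,-1],[-0.115,-0.2,0.15,-1],[-0.115,-0.2,0.15,-1],[-0.115,-0.2,0.15,-1],[-0.115,-0.2,0.15,-1],[-0.115,-0.2,0.15,-1],[-0.115,-0.2,0.15,-1],[-0.115,-0.2,0.15,-1],[-0.115,-0.2,0.15,-1],[-0.115,-0.2,0.15,-1],[-0.115,-0.2,0.15,-1],[-0.115,-0.2,0.15,-1]]}}

```text
t: 3.55
ee_pos: [0.4452, 0.0192, 0.2513]
tcp_rot: [2.221, 2.221, 0.0]
ft_force: [0.0, -0.0, -0.3]
finger_gap: 0.087
gripper_force: 0.0
```

```bash
python3 - <<'E'
from h import *
from cell import r,vision
where(r); im=vision.get_image("wrist"); pickle.dump(im,open("w2.pkl","wb"))
_,sd=pickle.load(open("w1.pkl","rb"))
for z in (0,.05,.06,.07,.08): print(z,"top",pt(sd,317,198.6,z).round(3),"bot",pt(sd,320,216.4,z).round(3))
cv2.imwrite("pics/w2.png",im["color"][:,:,::-1])
E
```

```text
t 3.55 tcp [0.4452 0.0192 0.2513] psi 1.571 gap 0.087 q [-0.13 -0.19  2.02  0.    1.31 -0.13]
0 top [0.559 0.051] bot [ 0.539 -0.035]
0.05 top [ 0.536 -0.019] bot [ 0.517 -0.101]
0.06 top [ 0.532 -0.033] bot [ 0.513 -0.114]
0.07 top [ 0.527 -0.047] bot [ 0.509 -0.127]
0.08 top [ 0.522 -0.061] bot [ 0.505 -0.14 ]
```

View pics/w2.png

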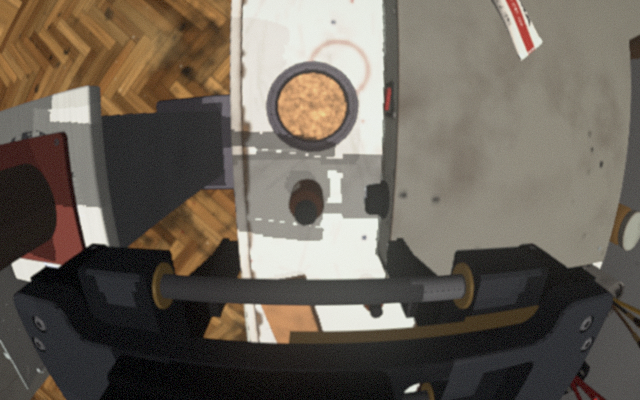

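Large stand is at (312,105), with its cork clean. Dropper cap is near (304,213), body centre about (306,199).

```bash
cat >> h.py <<'E'
def blob(im,box,f,op=3):
    x0,y0,x1,y1=box; c=im["color"][y0:y1,x0:x1]; hsv=cv2.cvtColor(c,cv2.COLOR_RGB2HSV).astype(int)
    m=cv2.morphologyEx(f(hsv[...,0],hsv[...,1],hsv[...,2]).astype(np.uint8),cv2.MORPH_OPEN,np.ones((op,op)))
    cs,_=cv2.findContours(m,cv2.RETR_EXTERNAL,cv2.CHAIN_APPROX_NONE); k=max(cs,key=cv2.contourArea)
    return k[:,0]+[x0,y0]
def up(im,k,z,fish=True): return (np.array([pt(im,u,v,z,fish) for u,v in k])*1000).astype(np.float32)
E
python3 - <<'E'
from h import *
from cell import r
im=pickle.load(open("w2.pkl","rb")); print("cam",im["extrinsics"][:3,3].round(3))
k=blob(im,(265,55,362,158),lambda h,s,v:(s>90)&(v>70)); P=up(im,k,.008); print("cork",np.mean(cv2.minAreaRect(P)[0:1],0),cv2.minAreaRect(P),cv2.fitEllipse(P)[0])
k=blob(im,(262,55,362,158),lambda h,s,v:(v<115)|((s>90)&(v>70)))
for z in (.03,0.015): P=up(im,k,z); print("all",z,cv2.minEnclosingCircle(P),cv2.fitEllipse(P))
k=blob(im,(280,172,330,232),lambda h,s,v:(v<38)); P=up(im,k,.078); print("cap",len(k),k.min(0),k.max(0),cv2.minAreaRect(P))
k=blob(im,(280,172,330,232),lambda h,s,v:(v<95)); P=up(im,k,.05); print("body",k.min(0),k.max(0))
for u,v,z in [(304,213,.078),(306,195,.045)]: print(pt(im,u,v,z,True).round(4))
c=im["color"][170:235,275:335,::-1]; cv2.imwrite("pics/c2.png",cv2.resize(c,None,fx=6,fy=6,interpolation=cv2.INTER_CUBIC))
E
```

```text
cam [0.445 0.098 0.345]
cork [443.74456787 106.36009979] ((443.74456787109375, 106.36009979248047), (71.62692260742188, 73.9966049194336), 79.39702606201172) (443.63543701171875, 106.0329818725586)
all 0.03 ((443.5174865722656, 103.82244110107422), 45.62833786010742) ((442.8412170410156, 101.6876220703125), (84.09446716308594, 88.80145263671875), 72.34455108642578)
all 0.015 ((443.4559631347656, 104.10737609863281), 47.80436706542969) ((442.7474670410156, 101.87074279785156), (88.10493469238281, 93.03639221191406), 72.34455871582031)Traceback (most recent call last):
  File "<stdin>", line 7, in <module>
  File "h.py", line 30, in blob
    cs,_=cv2.findContours(m,cv2.RETR_EXTERNAL,cv2.CHAIN_APPROX_NONE); k=max(cs,key=cv2.contourArea)
                                                                        ~~~^^^^^^^^^^^^^^^^^^^^^^^^
ValueError: max() iterable argument is empty
```

```bash
python3 - <<'E'
from h import *
im=pickle.load(open("w2.pkl","rb"))
for u,v,z in [(304,213,.078),(306,195,.045)]: print(pt(im,u,v,z,True).round(4))
for v in range(180,230,4): print(v,[int(x) for x in im["color"][v,284:330:3].mean(1)])
c=im["color"][170:235,275:335,::-1]; cv2.imwrite("pics/c2.png",cv2.resize(c,None,fx=6,fy=6,interpolation=cv2.INTER_CUBIC))
E
```

```text
[0.4369 0.0089]
[0.4381 0.0169]
180 [151, 131, 130, 125, 126, 102, 73, 62, 58, 66, 95, 143, 152, 151, 150, 167]
184 [141, 125, 130, 122, 80, 79, 50, 52, 49, 54, 52, 64, 134, 149, 145, 166]
188 [140, 131, 129, 90, 82, 57, 51, 57, 57, 54, 54, 49, 69, 144, 146, 166]
192 [150, 142, 116, 58, 52, 53, 57, 56, 58, 58, 53, 54, 57, 136, 149, 161]
196 [148, 147, 101, 57, 55, 56, 58, 59, 57, 61, 60, 56, 54, 111, 144, 176]
200 [146, 145, 63, 60, 59, 57, 53, 49, 55, 58, 63, 62, 62, 96, 157, 237]
204 [150, 139, 55, 55, 54, 47, 53, 53, 49, 51, 57, 63, 64, 85, 147, 148]
208 [150, 144, 67, 61, 54, 50, 53, 56, 57, 53, 56, 62, 60, 98, 146, 152]
212 [146, 147, 110, 60, 55, 54, 58, 59, 55, 48, 61, 64, 68, 147, 158, 160]
216 [149, 151, 147, 111, 57, 56, 57, 56, 56, 57, 54, 69, 132, 229, 236, 237]
220 [164, 147, 149, 151, 98, 59, 54, 59, 56, 52, 77, 147, 156, 235, 236, 235]
224 [148, 151, 146, 203, 202, 128, 86, 79, 96, 122, 139, 149, 211, 235, 236, 237]
228 [150, 149, 148, 147, 150, 148, 146, 150, 148, 144, 152, 169, 171, 213, 235, 235]
```

View pics/c2.png

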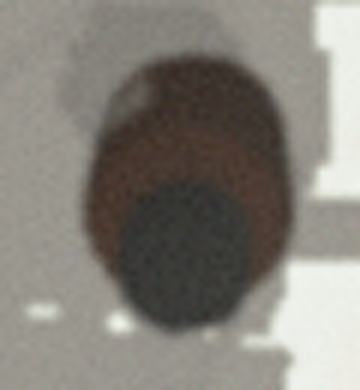

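```bash
python3 - <<'E'
from h import *
from cell import r
im=pickle.load(open("w2.pkl","rb")); w,sd=pickle.load(open("w1.pkl","rb"))
print("cap",pt(im,305.5,212.5,.078,True),"base far",pt(im,306.5,179,0,True),"body w",pt(im,289.2,203,.05,True),pt(im,323.6,203,.05,True))
# side: crop px /2.8 + (210,135)
print("side cap top",pt(sd,210+195/2.8,135+162/2.8,.078),"side base bottom",pt(sd,210+197/2.8,135+229/2.8,0))
p=pt(im,305.5,212.5,.078,True)
print(proj(sd,[.438,.008,.078]),proj(sd,[.438,-.008,0]))
E
```

```text
cap [0.43828012 0.00936539] base far [0.43774639 0.0235682 ] body w [0.42143963 0.01000021] [0.45562722 0.01001196]
side cap top [0.43696677 0.00063538] side base bottom [ 0.43432567 -0.00110366]
(np.float64(279.31476633343567), np.float64(191.37048452047057)) (np.float64(282.28291578891196), np.float64(217.9176618506147))
```

{"fn": "send_rows", "kwargs": {"targets": [[-0.0115,-0.007,0.05,0],[-0.0115,-0.007,0.09,0],[-0.0115,-0.007,0.12,0],[-0.0115,-0.007,0.14,0],[-0.0115,-0.007,0.151,0],[-0.0115,-0.007,0.151,0],[-0.0115,-0.007,0.151,0]]}}

```text
t: 4.3
ee_pos: [0.4389, 0.0076, 0.1011]
tcp_rot: [2.22, 2.222, 0.001]
ft_force: [-0.4, 0.7, -0.1]
finger_gap: 0.0872
gripper_force: 0.0
```

{"fn": "send_rows", "kwargs": {"targets": [[0,0,0,0],[0,0,0,0],[0,0,0,0],[0,0,0,0],[0,0,0,0],[0,0,0,0],[0,0,0,0],[0,0,0,0]], "gripper": 1}}

```text
t: 5.1
ee_pos: [0.4382, 0.0077, 0.1002]
tcp_rot: [-2.22, -2.223, 0.0]
ft_force: [0.3, -0.5, 0.5]
finger_gap: 0.0345
gripper_force: 30.0
```

{"fn": "send_rows", "kwargs": {"targets": [[0,0,-0.02,0],[0,0,-0.06,0],[0,0,-0.1,0],[0,0,-0.15,0],[-0.03,0.006,-0.15,0],[-0.07,0.014,-0.15,0],[-0.11,0.02,-0.15,0],[-0.15,0.027,-0.15,0],[-0.19,0.034,-0.15,0],[-0.23,0.041,-0.15,0],[-0.27,0.048,-0.15,0],[-0.31,0.056,-0.15,0],[-0.35,0.063,-0.15,0],[-0.39,0.07,-0.15,0],[-0.42,0.076,-0.15,0],[-0.44,0.08,-0.15,0],[-0.458,0.082,-0.15,0],[-0.458,0.082,-0.15,0],[-0.458,0.082,-0.15,0]]}}

```text
t: 7.0
ee_pos: [0.5204, -0.4499, 0.2494]
tcp_rot: [-2.22, -2.221, -0.001]
ft_force: [-0.5, 0.6, -0.3]
finger_gap: 0.0348
gripper_force: 30.0
```

```bash
python3 - <<'E'
from h import *
from cell import r,vision
where(r); im=vision.get_image("wrist"); sd=vision.get_image("side"); pickle.dump((im,sd),open("w3.pkl","wb"))
print("cam",im["extrinsics"][:3,3].round(3),proj(im,[.5457,-.392,.008],True))
a=im["color"]; b=sd["color"]
cv2.imwrite("pics/w3.png",np.vstack([np.hstack([a[0:300,100:500],b[150:400,220:420].repeat(2,0).repeat(2,1)[150:450]])])[:,:,::-1])
u,v=map(int,proj(im,[.5457,-.392,.008],True))
k=blob(im,(u-60,max(v-60,0),u+60,v+60),lambda h,s,v:(s>90)&(v>70)); P=up(im,k,.008)
print(k.min(0),k.max(0),cv2.minAreaRect(P),cv2.fitEllipse(P))
E
```

```text
t 7.0 tcp [ 0.5204 -0.4499  0.2494] psi 1.571 gap 0.0348 q [-0.83  0.4   1.39  0.    1.36 -0.83]
cam [ 0.52  -0.371  0.343] (np.float64(336.8846561576425), np.float64(132.97954045372896))
[315 113] [357 155] ((544.8765258789062, -393.2292175292969), (45.479286193847656, 45.766971588134766), 0.8935538530349731) ((545.5069580078125, -393.00701904296875), (45.12822341918945, 45.90643310546875), 36.52775573730469)
```

View pics/w3.png

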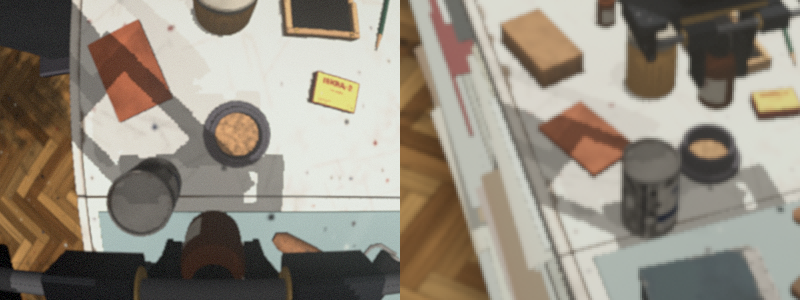

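Small stand is at (545.2,-393.2) mm, and the dropper is held upright. Its far base edge is at wrist pixel (312,212), from which I check the grip offset.

```bash
python3 - <<'E'
from h import *
from cell import r
im,sd=pickle.load(open("w3.pkl","rb"))
print("base far",pt(im,312,211.5,.1495,True),"widths",pt(im,282.5,245,.1995,True),pt(im,343,245,.1995,True))
go(r,[.5452,-.3930,.2494],np.pi/2)
E
```

```text
base far [ 0.51942497 -0.43445084] widths [ 0.50460663 -0.43605527] [ 0.535324   -0.43601395]
row [0.0561 0.0246 0.0005] 0.0011 dist 0.061 or yaw 2.001 -1.999 q6 -0.83 psi 1.572
```

{"fn": "send_rows", "kwargs": {"targets": [[0.03,0.013,0,0],[0.058,0.025,0,0],[0.058,0.025,0.01,0],[0.058,0.025,0.04,0],[0.058,0.025,0.07,0],[0.058,0.025,0.1,0],[0.058,0.025,0.115,0],[0.058,0.025,0.125,0],[0.058,0.025,0.135,0],[0.058,0.025,0.14,0],[0.058,0.025,0.14,0],[0.058,0.025,0.14,0]]}}

```text
t: 8.3
ee_pos: [0.5461, -0.3927, 0.1113]
tcp_rot: [2.219, 2.221, 0.0]
ft_force: [0.2, 0.3, -0.7]
finger_gap: 0.0348
gripper_force: 30.0
```

{"fn": "send_rows", "kwargs": {"targets": [[0,0,0,0],[0,0,0,0],[0,0,0,0],[0,0,0,0],[0,0,0,0],[0,0,0,0]], "gripper": -0.5}}

```text
t: 8.9
ee_pos: [0.5456, -0.3922, 0.1103]
tcp_rot: [2.22, 2.223, 0.0]
ft_force: [-0.2, -0.4, 0.1]
finger_gap: 0.0644
gripper_force: 0.0
```

{"fn": "send_rows", "kwargs": {"targets": [[0,0,-0.03,0],[0,0,-0.07,0],[0,0,-0.11,0],[0,0,-0.14,0],[-0.03,0,-0.14,0],[-0.06,0,-0.14,0],[-0.06,0,-0.14,0],[-0.06,0,-0.14,0]]}}

```text
t: 9.7
ee_pos: [0.5453, -0.4524, 0.2496]
tcp_rot: [-2.221, -2.22, -0.001]
ft_force: [0.1, 0.3, 0.0]
finger_gap: 0.0653
gripper_force: 0.0
```

```bash
python3 - <<'E'
from h import *
from cell import r,vision
where(r); im=vision.get_image("wrist"); sd=vision.get_image("side"); pickle.dump((im,sd),open("w4.pkl","wb"))
a=im["color"]; b=sd["color"]
cv2.imwrite("pics/w4.png",np.hstack([a[0:300,100:500],b[150:400,220:420].repeat(2,0).repeat(2,1)[100:400]])[:,:,::-1])
print(proj(im,[.5452,-.393,.086],True),proj(sd,[.5452,-.393,.086]))
E
```

```text
t 9.7 tcp [ 0.5453 -0.4524  0.2496] psi 1.571 gap 0.0653 q [-0.8   0.45  1.32  0.    1.37 -0.8 ]
(np.float64(313.1738869721001), np.float64(136.68103088891039)) (np.float64(375.74862239258584), np.float64(276.5158294556216))
```

View pics/w4.png

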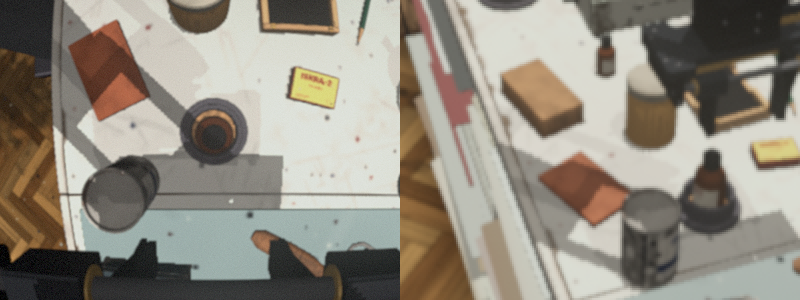

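The dropper stands upright inside the small stand. Next is a hover over the jar.

{"fn": "send_rows", "kwargs": {"targets": [[0.04,-0.015,-0.02,0],[0.08,-0.015,-0.02,0],[0.12,-0.015,-0.02,0],[0.12,-0.015,-0.02,0],[0.12,-0.015,-0.02,0],[0.12,-0.015,-0.02,0]], "gripper": -1}}

```text
t: 10.4
ee_pos: [0.5307, -0.3324, 0.2705]
tcp_rot: [2.219, 2.223, -0.0]
ft_force: [-0.0, -0.6, 0.3]
finger_gap: 0.0871
gripper_force: 0.0
```

```bash
python3 - <<'E'
from h import *
from cell import r,vision
where(r); im=vision.get_image("wrist"); pickle.dump(im,open("w5.pkl","wb"))
print(im["extrinsics"][:3,3].round(3),proj(im,[.537,-.248,.088],True))
cv2.imwrite("pics/w5.png",im["color"][0:280,60:560,::-1])
E
```

```text
t 10.4 tcp [ 0.5307 -0.3324  0.2705] psi 1.572 gap 0.0871 q [-0.69  0.24  1.55 -0.    1.36 -0.69]
[ 0.53  -0.254  0.364] (np.float64(320.4435714276475), np.float64(106.77141466817484))
```

View pics/w5.png

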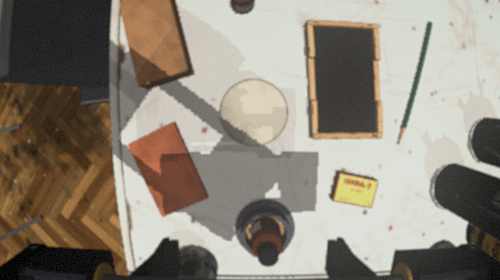

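Jar lid is centred at full-image (314,111) with radius 34. Plate, tray and block edges are all clear here too.

```bash
python3 - <<'E'
from h import *
from cell import r
im=pickle.load(open("w5.pkl","rb"))
p=pt(im,314,111,.088,True); print("jar",p, pt(im,280,111,.088,True),pt(im,314,77,.088,True),pt(im,314,145,.088,True))
go(r,[p[0],p[1],.115],np.pi/2)
def rect(n,k,z):
    (c,s,a)=cv2.minAreaRect(up(im,k,z)); b=cv2.boxPoints((c,s,a)); L=max([b[1]-b[0],b[2]-b[1]],key=np.linalg.norm); print(n,np.round(c,1),np.round(sorted(s),1),np.degrees(np.arctan2(L[1],L[0]))%180)
rect("plate",blob(im,(180,115,275,222),lambda h,s,v:(s>115)&((h<9)|(h>170))),.008)
rect("tray",blob(im,(362,15,446,142),lambda h,s,v:(v<75)),.010)
rect("trayout",blob(im,(362,15,446,142),lambda h,s,v:(v<75)|(s>70)),.020)
E
```

```text
jar [ 0.53136498 -0.25179241] [ 0.5014567 -0.2515417] [ 0.53130396 -0.22138171] [ 0.53143602 -0.28215906]
row [0.0811 0.0008 0.1553] 0.0005 dist 0.175 or yaw 2.0 -2.0 q6 -0.69 psi 1.572
plate [ 446.1 -301.2] [4.8 4.9] 177.64337
tray [ 636.9 -209.4] [ 70.3 124. ] 92.916336
trayout [ 633.9 -210.5] [ 86.8 136.3] 92.98304
```

{"fn": "send_rows", "kwargs": {"targets": [[0.045,0.001,0,0],[0.081,0.001,0.01,0],[0.081,0.001,0.04,0],[0.081,0.001,0.08,0],[0.081,0.001,0.12,0],[0.081,0.001,0.145,0],[0.081,0.001,0.155,0],[0.081,0.001,0.155,0],[0.081,0.001,0.155,0]]}}

```text
t: 11.35
ee_pos: [0.5323, -0.2522, 0.1165]
tcp_rot: [2.22, 2.221, 0.001]
ft_force: [-1.0, -0.1, -0.1]
finger_gap: 0.0866
gripper_force: 0.0
```

{"fn": "send_rows", "kwargs": {"targets": [[0,0,0,0],[0,0,0,0],[0,0,0,0],[0,0,0,0],[0,0,0,0],[0,0,0,0],[0,0,0,0]], "gripper": 1}}

```text
t: 12.05
ee_pos: [0.5317, -0.2513, 0.1159]
tcp_rot: [2.22, 2.222, 0.0]
ft_force: [-1.8, 1.2, 5.8]
finger_gap: 0.0614
gripper_force: 30.0
```

```bash
python3 - <<'E'
from h import *
from cell import r
where(r); go(r,[.4437,.106,.25],np.pi/2)
E
```

```text
t 12.05 tcp [ 0.5317 -0.2513  0.1159] psi 1.572 gap 0.0614 q [-0.58  0.32  1.76 -0.    1.06 -0.58]
row [ 0.3574 -0.0876 -0.1343] 0.0007 dist 0.392 or yaw 2.001 -1.999 q6 -0.58 psi 1.572
```

{"fn": "send_rows", "kwargs": {"targets": [[0,0,-0.02,0],[0,0,-0.06,0],[0,0,-0.1,0],[0,0,-0.134,0],[0.03,-0.007,-0.134,0],[0.07,-0.017,-0.134,0],[0.11,-0.027,-0.134,0],[0.15,-0.037,-0.134,0],[0.19,-0.047,-0.134,0],[0.23,-0.057,-0.134,0],[0.27,-0.067,-0.134,0],[0.31,-0.076,-0.134,0],[0.34,-0.083,-0.134,0],[0.358,-0.088,-0.134,0],[0.358,-0.088,-0.134,0],[0.358,-0.088,-0.134,0],[0.358,-0.088,-0.134,0]]}}

```text
t: 13.75
ee_pos: [0.4431, 0.106, 0.2489]
tcp_rot: [-2.221, -2.222, 0.001]
ft_force: [0.4, 0.5, -1.8]
finger_gap: 0.0615
gripper_force: 30.0
```

```bash
python3 - <<'E'
from h import *
from cell import r
where(r); go(r,[.4437,.106,.125],np.pi/2)
E
```

```text
t 13.75 tcp [0.4431 0.106  0.2489] psi 1.571 gap 0.0615 q [ 0.06 -0.16  2.   -0.    1.3   0.06]
row [1.000e-04 6.000e-04 1.239e-01] 0.0003 dist 0.124 or yaw 2.0 -2.0 q6 0.06 psi 1.571
```

{"fn": "send_rows", "kwargs": {"targets": [[0,0.0005,0.03,0],[0,0.0005,0.06,0],[0,0.0005,0.085,0],[0,0.0005,0.1,0],[0,0.0005,0.11,0],[0,0.0005,0.118,0],[0,0.0005,0.124,0],[0,0.0005,0.124,0],[0,0.0005,0.124,0]]}}

```text
t: 14.65
ee_pos: [0.444, 0.1067, 0.1258]
tcp_rot: [2.22, 2.222, 0.001]
ft_force: [0.2, -0.1, -2.2]
finger_gap: 0.0613
gripper_force: 30.0
```

{"fn": "send_rows", "kwargs": {"targets": [[0,0,0,0],[0,0,0,0],[0,0,0,0],[0,0,0,0],[0,0,0,0],[0,0,0,0]], "gripper": -1}}

```text
t: 15.25
ee_pos: [0.4436, 0.1067, 0.1253]
tcp_rot: [2.22, 2.223, 0.0]
ft_force: [-0.3, 0.6, -0.1]
finger_gap: 0.0862
gripper_force: 0.0
```

{"fn": "send_rows", "kwargs": {"targets": [[0,0,-0.02,0],[0,0,-0.06,0],[0,0,-0.1,0],[0.04,0,-0.12,0],[0.08,0,-0.12,0],[0.12,0,-0.12,0],[0.14,0,-0.12,0],[0.14,0,-0.12,0],[0.14,0,-0.12,0]]}}

```text
t: 16.15
ee_pos: [0.4432, 0.2466, 0.2449]
tcp_rot: [2.219, 2.224, -0.002]
ft_force: [0.2, -0.5, -0.7]
finger_gap: 0.087
gripper_force: 0.0
```

```bash
python3 - <<'E'
from h import *
from cell import r,vision
where(r); im=vision.get_image("wrist"); sd=vision.get_image("side"); pickle.dump((im,sd),open("w6.pkl","wb"))
a=im["color"]; b=sd["color"]
cv2.imwrite("pics/w6.png",np.hstack([a[0:300,100:500],b[130:280,220:420].repeat(2,0).repeat(2,1)])[:,:,::-1])
print(im["extrinsics"][:3,3].round(3),proj(sd,[.4437,.106,.096]))
E
```

```text
t 16.15 tcp [0.4432 0.2466 0.2449] psi 1.573 gap 0.087 q [ 0.35 -0.02  1.88 -0.    1.29  0.35]
[0.443 0.325 0.338] (np.float64(272.09021209174784), np.float64(167.80701521472173))
```

View pics/w6.png

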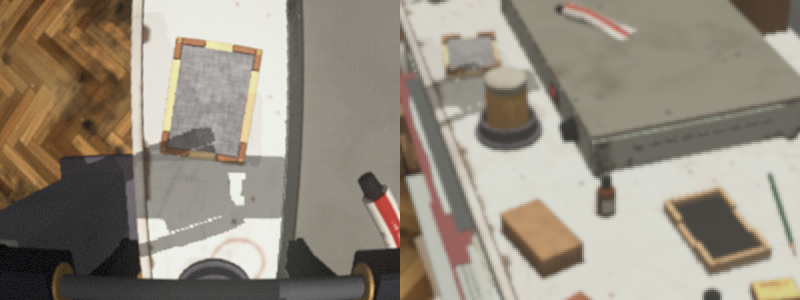

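The jar stands in the large stand. Board outer corners are at full-image (277,38), (362,50), (343,162) and (262,152).

```bash
python3 - <<'E'
from h import *
from cell import r
im,sd=pickle.load(open("w6.pkl","rb"))
P=up(im,[(277,38),(362,50),(343,162),(262,152)],.015); print(P,P.mean(0)); 
L=(P[0]+P[1]-P[2]-P[3])/2; print("long",np.linalg.norm(L),np.degrees(np.arctan2(L[1],L[0])),"short",np.linalg.norm((P[1]+P[2]-P[0]-P[3])/2))
k=blob(im,(255,30,370,170),lambda h,s,v:(s>75)); Q=up(im,k,.013); print(cv2.minAreaRect(Q))
k=blob(im,(255,30,370,130),lambda h,s,v:(s<40)&(v<170)&(v>80)); Q=up(im,k,.010); print("felt",cv2.minAreaRect(Q))
im=pickle.load(open("w5.pkl","rb"))
# plate corners, block corners in w5 crop (+60)
P=up(im,[(190,144),(234,122),(267,194),(224,215)],.008); L=(P[0]+P[1]-P[2]-P[3])/2; print("plate",P.mean(0),np.linalg.norm(L),np.degrees(np.arctan2(L[1],L[0])))
go(r,[.42,-.2,.28],np.pi/2)
E
```

```text
[[405.49    405.83716]
 [492.99228 393.4782 ]
 [474.5422  274.0234 ]
 [388.97812 284.78723]] [440.50067 339.5315 ]
long 121.516335 81.72889 short 87.30211
((435.6618347167969, 315.24407958984375), (76.31646728515625, 89.81048583984375), 82.18965911865234)
felt ((439.0799865722656, 337.05712890625), (68.1951904296875, 73.37760162353516), 81.38333892822266)
plate [ 429.1353  -318.03665] 95.90875 112.81412
row [-0.4458 -0.0236 -0.0347] 0.0002 dist 0.448 or yaw 2.0 -2.0 q6 0.35 psi 1.571
```

{"fn": "send_rows", "kwargs": {"targets": [[-0.05,-0.001,-0.01,0],[-0.1,-0.003,-0.01,-0.05],[-0.15,-0.004,-0.01,-0.1],[-0.2,-0.005,-0.01,-0.15],[-0.25,-0.007,-0.01,-0.2],[-0.3,-0.008,-0.01,-0.25],[-0.35,-0.009,-0.01,-0.25],[-0.4,-0.01,-0.01,-0.25],[-0.45,-0.012,-0.01,-0.25],[-0.5,-0.013,-0.01,-0.25],[-0.54,-0.014,-0.01,-0.25],[-0.565,-0.015,-0.01,-0.25],[-0.565,-0.015,-0.01,-0.25],[-0.565,-0.015,-0.01,-0.25],[-0.565,-0.015,-0.01,-0.25],[-0.565,-0.015,-0.01,-0.25]]}}

```text
t: 17.85
ee_pos: [0.429, -0.3173, 0.2553]
tcp_rot: [-1.743, -2.614, -0.0]
ft_force: [0.6, -0.5, -0.0]
finger_gap: 0.0867
gripper_force: 0.0
```

```bash
python3 - <<'E'
from h import *
from cell import r
where(r); go(r,[.4285,-.3185,.0745],1.965)
E
```

```text
t 17.85 tcp [ 0.429  -0.3173  0.2553] psi 1.966 gap 0.0867 q [-0.78  0.03  1.8   0.    1.31 -1.18]
row [-0.0009 -0.0009  0.1808] 0.0004 dist 0.181 or yaw 2.0 -2.0 q6 -1.18 psi 1.966
```

{"fn": "send_rows", "kwargs": {"targets": [[-0.001,-0.001,0.04,0],[-0.001,-0.001,0.08,0],[-0.001,-0.001,0.12,0],[-0.001,-0.001,0.15,0],[-0.001,-0.001,0.17,0],[-0.001,-0.001,0.178,0],[-0.001,-0.001,0.182,0],[-0.001,-0.001,0.182,0],[-0.001,-0.001,0.182,0],[-0.001,-0.001,0.182,0]]}}

```text
t: 18.85
ee_pos: [0.4292, -0.3203, 0.0746]
tcp_rot: [1.742, 2.611, -0.001]
ft_force: [0.2, -0.1, 0.2]
finger_gap: 0.0869
gripper_force: 0.0
```

{"fn": "send_rows", "kwargs": {"targets": [[0,0,0,0],[0,0,0,0],[0,0,0,0],[0,0,0,0],[0,0,0,0],[0,0,0,0],[0,0,0,0]], "gripper": 1}}

```text
t: 19.55
ee_pos: [0.4285, -0.3197, 0.0733]
tcp_rot: [1.744, 2.613, -0.0]
ft_force: [-0.9, 0.6, 2.4]
finger_gap: 0.0645
gripper_force: 30.0
```

{"fn": "send_rows", "kwargs": {"targets": [[0,0,-0.02,0],[0,0,-0.06,0],[0,0,-0.1,0],[0,0,-0.14,0],[0,0,-0.175,0],[0,0,-0.175,0],[0,0,-0.175,0]]}}

```text
t: 20.25
ee_pos: [0.4286, -0.3198, 0.2486]
tcp_rot: [1.743, 2.612, -0.0]
ft_force: [0.5, 0.6, -2.3]
finger_gap: 0.0643
gripper_force: 30.0
```

```bash
python3 - <<'E'
from h import *
from cell import r
where(r); go(r,[.440,.340,.25],np.radians(81.7))
E
```

```text
t 20.25 tcp [ 0.4286 -0.3198  0.2486] psi 1.965 gap 0.0643 q [-0.79  0.04  1.81 -0.    1.29 -1.18]
row [ 0.6049  0.2636 -0.002 ] 0.3429 dist 0.66 or yaw 2.343 -1.657 q6 -1.18 psi 1.965
```

{"fn": "send_rows", "kwargs": {"targets": [[0.045,0.02,-0.002,0],[0.09,0.039,-0.002,0.05],[0.135,0.059,-0.002,0.1],[0.18,0.078,-0.002,0.15],[0.225,0.098,-0.002,0.2],[0.27,0.118,-0.002,0.25],[0.315,0.137,-0.002,0.3],[0.36,0.157,-0.002,0.343],[0.405,0.176,-0.002,0.343],[0.45,0.196,-0.002,0.343],[0.49,0.214,-0.002,0.343],[0.52,0.227,-0.002,0.343],[0.54,0.234,-0.002,0.343],[0.54,0.234,-0.002,0.343],[0.54,0.234,-0.002,0.343]]}}

```text
t: 21.75
ee_pos: [0.4363, 0.2684, 0.2479]
tcp_rot: [-2.375, -2.056, 0.007]
ft_force: [0.1, -0.8, -2.8]
finger_gap: 0.0643
gripper_force: 30.0
```

```bash
python3 - <<'E'
from h import *
from cell import r,vision
where(r); im=vision.get_image("wrist"); sd=vision.get_image("side");pickle.dump((im,sd),open("w7.pkl","wb"))
print(im["extrinsics"][:3,3].round(3))
cv2.imwrite("pics/w7.png",im["color"][0:280,200:450,::-1].repeat(2,0).repeat(2,1))
E
```

```text
t 21.75 tcp [0.4363 0.2684 0.2479] psi 1.427 gap 0.0643 q [ 0.4  -0.01  1.86 -0.    1.29  0.54]
[0.448 0.346 0.341]
```

View pics/w7.png

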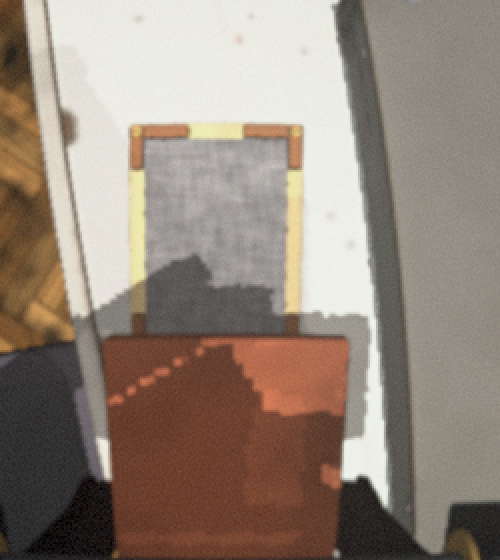

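The plate is level. Its front edge is at v=168, u 252.5–374.5. Board far outer edge is at v=62.5, u 265–351.5, and the image axes are parallel to both.

```bash
python3 - <<'E'
from h import *
from cell import r
im,sd=pickle.load(open("w7.pkl","rb"))
T=r.read_state(); M=R.from_rotvec(T["tcp_rot"]).as_matrix(); ax=M[:2,0]; ay=M[:2,1]; t=T["ee_pos"][:2]
def loc(p): d=np.array(p)-t; return np.round([d@ax*1000,d@ay*1000],1)
for n,u,v,z in [("plate L",252.5,168.5,.1826),("plate R",374.5,168.5,.1826),("out L",265,62.5,.016),("out R",351.5,62.5,.016),("mid L",265,130,.013),("mid R",351.5,130,.013),("in L",272.5,69.5,.010),("in R",344,69.5,.010),("in L low",273,130,.01),("in R low",344.5,130,.01)]: print(n,loc(pt(im,u,v,z,True)))
E
```

```text
plate L [ 50.7 -32.9]
plate R [50.9 31.1]
out L [133.4 -51.4]
out R [133.1  37.9]
mid L [ 61.3 -52.5]
mid R [61.4 39. ]
in L [126.3 -44.4]
in R [126.2  30.7]
in L low [ 61.  -44.3]
in R low [61.  31.9]
```

```bash
python3 - <<'E'
from h import *
im,sd=pickle.load(open("w6.pkl","rb"))
print(pt(im,470,178,.075,True), pt(im,460,185,.075,True), "hotplate edge",pt(im,400,100,.062,True))
E
```

```text
[0.59175294 0.271987  ] [0.58151921 0.26490976] hotplate edge [0.52079804 0.33963985]
```

{"fn": "send_rows", "kwargs": {"targets": [[0.035,-0.003,0,0],[0.0695,-0.006,0,0],[0.0695,-0.006,0.03,0],[0.0695,-0.006,0.06,0],[0.0695,-0.006,0.09,0],[0.0695,-0.006,0.11,0],[0.0695,-0.006,0.11,0]]}}

```text
t: 22.55
ee_pos: [0.4396, 0.3359, 0.1364]
tcp_rot: [-2.377, -2.052, 0.012]
ft_force: [-0.4, -1.1, -1.9]
finger_gap: 0.0641
gripper_force: 30.0
```

```bash
python3 - <<'E'
from h import *
from cell import r
where(r); go(r,[.4398,.3381,.0845],1.427)
E
```

```text
t 22.55 tcp [0.4396 0.3359 0.1364] psi 1.424 gap 0.0641 q [ 0.51  0.22  1.84 -0.    1.09  0.66]
row [0.0025 0.0002 0.0519] -0.0019 dist 0.052 or yaw 1.998 -2.002 q6 0.66 psi 1.424
```

{"fn": "send_rows", "kwargs": {"targets": [[0,0,0,0],[0,0,0.02,0],[0,0,0.035,0],[0,0,0.042,0],[0,0,0.042,0],[0,0,0.042,0],[0,0,0.042,0]]}}

```text
t: 23.25
ee_pos: [0.4421, 0.3388, 0.0992]
tcp_rot: [2.376, 2.055, 0.002]
ft_force: [-0.2, 0.2, -2.0]
finger_gap: 0.0641
gripper_force: 30.0
```

```bash
python3 - <<'E'
from h import *
from cell import r
where(r); go(r,[.4400,.3381,.0843],1.427);print(r.read_state()["tcp_rot"])
E
```

```text
t 23.25 tcp [0.4421 0.3388 0.0992] psi 1.426 gap 0.0641 q [0.51 0.28 1.85 0.   1.01 0.66]
row [-0.001  -0.002   0.0148] -0.0007 dist 0.015 or yaw 1.999 -2.001 q6 0.66 psi 1.426
[2.37623209e+00 2.05457353e+00 2.28657381e-03]
```

{"fn": "send_rows", "kwargs": {"targets": [[0,0,0,0],[0,0,0,0],[0,0,0,0],[0,0,0,0]]}}

```text
t: 23.65
ee_pos: [0.4416, 0.3385, 0.0984]
tcp_rot: [2.376, 2.055, 0.0]
ft_force: [-0.9, 0.4, -1.0]
finger_gap: 0.0642
gripper_force: 30.0
```

{"fn": "send_rows", "kwargs": {"targets": [[-0.0005,-0.0015,0,0],[-0.0005,-0.0015,0.005,0],[-0.0005,-0.0015,0.01,0],[-0.0005,-0.0015,0.0135,0],[-0.0005,-0.0015,0.0135,0],[-0.0005,-0.0015,0.0135,0],[-0.0005,-0.0015,0.0135,0],[-0.0005,-0.0015,0.0135,0]]}}

```text
t: 24.45
ee_pos: [0.4411, 0.3387, 0.0859]
tcp_rot: [2.376, 2.054, 0.004]
ft_force: [-0.3, -0.3, 6.4]
finger_gap: 0.0642
gripper_force: 30.0
```

{"fn": "send_rows", "kwargs": {"targets": [[0,0,0.0005,0],[0,0,0.0005,0],[0,0,0.0005,0],[0,0,0.0005,0],[0,0,0.0005,0],[0,0,0.0005,0]], "gripper": -1}}

```text
t: 25.05
ee_pos: [0.4413, 0.3388, 0.0858]
tcp_rot: [2.375, 2.054, 0.005]
ft_force: [-1.9, -1.1, 9.4]
finger_gap: 0.0865
gripper_force: 0.0
```

{"fn": "send_rows", "kwargs": {"targets": [[0,0,-0.02,0],[0,0,-0.06,0],[0,0,-0.1,0],[-0.04,0,-0.14,0],[-0.08,0,-0.165,0],[-0.08,0,-0.165,0],[-0.08,0,-0.165,0],[-0.08,0,-0.165,0]]}}

```text
t: 25.85
ee_pos: [0.4282, 0.2593, 0.2483]
tcp_rot: [-2.376, -2.054, 0.001]
ft_force: [-0.0, 1.1, -0.1]
finger_gap: 0.0869
gripper_force: 0.0
```

```bash
python3 - <<'E'
from h import *
from cell import r,vision
where(r); im=vision.get_image("wrist"); sd=vision.get_image("side");pickle.dump((im,sd),open("w8.pkl","wb"))
cv2.imwrite("pics/w8.png",np.hstack([im["color"][20:190,220:400].repeat(3,0).repeat(3,1),cv2.resize(sd["color"][130:190,225:290],None,fx=4,fy=8.5,interpolation=cv2.INTER_CUBIC)])[:,:,::-1])
go(r,[.4205,-.24,.28],np.radians(103.9))
E
```

```text
t 25.85 tcp [0.4282 0.2593 0.2483] psi 1.426 gap 0.0869 q [ 0.39 -0.04  1.89  0.    1.29  0.53]
row [-0.4954  0.0645 -0.032 ] -0.2463 dist 0.501 or yaw 1.754 -2.246 q6 0.53 psi 1.427
```

View pics/w8.png

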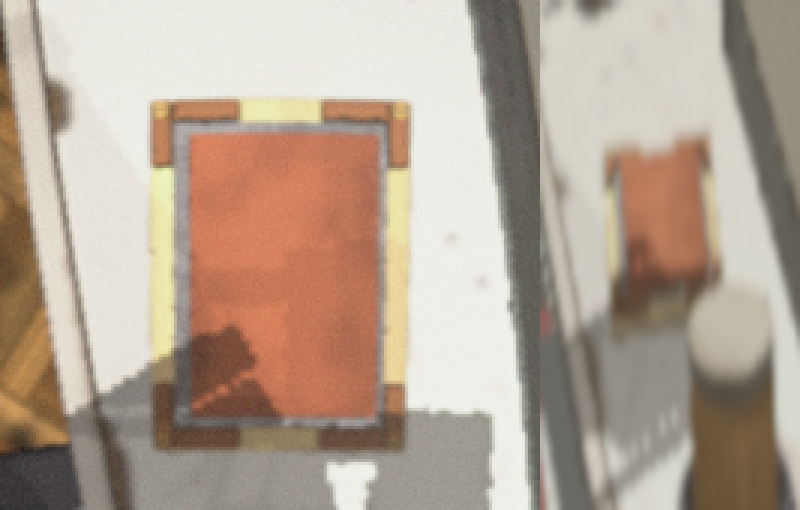

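The plate lies between all four stops, well centred. The block I'll check by mask only.

{"fn": "send_rows", "kwargs": {"targets": [[-0.045,0.006,-0.03,0],[-0.09,0.012,-0.032,-0.05],[-0.135,0.018,-0.032,-0.1],[-0.18,0.023,-0.032,-0.15],[-0.225,0.029,-0.032,-0.2],[-0.27,0.035,-0.032,-0.246],[-0.315,0.041,-0.032,-0.246],[-0.36,0.047,-0.032,-0.246],[-0.405,0.053,-0.032,-0.246],[-0.45,0.059,-0.032,-0.246],[-0.48,0.063,-0.032,-0.246],[-0.495,0.064,-0.032,-0.246],[-0.495,0.064,-0.032,-0.246],[-0.495,0.064,-0.032,-0.246],[-0.495,0.064,-0.032,-0.246]]}}

```text
t: 27.45
ee_pos: [0.4205, -0.2385, 0.2809]
tcp_rot: [-1.935, -2.474, -0.001]
ft_force: [-0.1, 0.4, -1.0]
finger_gap: 0.087
gripper_force: 0.0
```

```bash
python3 - <<'E'
from h import *
from cell import r,vision
where(r); im=vision.get_image("wrist"); pickle.dump(im,open("w9.pkl","wb"))
u,v=map(int,proj(im,[.4205,-.1593,.031],True)); print(u,v,im["extrinsics"][:3,3].round(3), im["color"][v,u])
k=blob(im,(u-70,max(0,v-90),u+70,v+90),lambda h,s,v:(s>80)&(h<25)&(v>30)); print(k.min(0),k.max(0))
for z in (.031,.025):
  (c,s,a)=cv2.minAreaRect(up(im,k,z)); b=cv2.boxPoints((c,s,a)); L=max([b[1]-b[0],b[2]-b[1]],key=np.linalg.norm); print(np.round(c,1),np.round(sorted(s),1),np.degrees(np.arctan2(L[1],L[0]))%180)
for vv in (v-20,v,v+20): print([tuple(int(q) for q in im["color"][vv,x]) for x in range(u-46,u+47,4)])
E
```

```text
t 27.45 tcp [ 0.4205 -0.2385  0.2809] psi 1.814 gap 0.087 q [-0.68 -0.12  1.9   0.    1.36 -0.92]
330 115 [ 0.401 -0.162  0.374] [185 136  96]
[303  67] [355 163]
[ 418.6 -159.4] [ 57.4 107.4] 104.64528
[ 418.9 -159.3] [ 58.4 109.3] 104.64526
[(104, 99, 92), (168, 163, 155), (213, 207, 197), (216, 210, 198), (196, 192, 184), (162, 118, 79), (170, 127, 87), (173, 128, 91), (169, 125, 88), (167, 122, 85), (174, 127, 89), (173, 128, 90), (176, 133, 95), (172, 130, 93), (171, 126, 91), (177, 131, 93), (180, 134, 96), (173, 128, 92), (167, 145, 124), (214, 207, 196), (218, 214, 202), (219, 214, 205), (222, 224, 216), (225, 228, 219)]
[(79, 66, 54), (78, 70, 61), (111, 106, 100), (117, 114, 106), (121, 117, 110), (119, 91, 65), (168, 121, 84), (167, 125, 90), (174, 126, 87), (184, 134, 94), (182, 132, 94), (183, 135, 93), (181, 132, 95), (168, 123, 87), (165, 124, 89), (164, 122, 84), (170, 129, 94), (165, 123, 92), (162, 138, 122), (214, 208, 198), (214, 208, 198), (221, 219, 207), (225, 224, 216), (224, 225, 216)]
[(219, 214, 205), (177, 174, 165), (127, 124, 117), (129, 123, 117), (124, 121, 113), (88, 71, 53), (96, 74, 54), (99, 76, 58), (95, 70, 52), (107, 83, 62), (168, 125, 89), (171, 124, 89), (173, 128, 90), (169, 127, 91), (171, 127, 92), (160, 118, 88), (159, 120, 90), (164, 124, 92), (175, 155, 139), (214, 208, 199), (216, 209, 199), (220, 219, 206), (224, 226, 216), (224, 224, 215)]
```

```bash
python3 - <<'E'
from h import *
from cell import r
go(r,[.4192,-.1594,.0845],1.824)
E
```

```text
row [0.077  0.0178 0.1966] -0.0063 dist 0.212 or yaw 1.994 -2.006 q6 -0.92 psi 1.814
```

{"fn": "send_rows", "kwargs": {"targets": [[0.04,0.009,0,-0.006],[0.077,0.018,0.01,-0.006],[0.077,0.018,0.05,-0.006],[0.077,0.018,0.09,-0.006],[0.077,0.018,0.13,-0.006],[0.077,0.018,0.16,-0.006],[0.077,0.018,0.185,-0.006],[0.077,0.018,0.196,-0.006],[0.077,0.018,0.196,-0.006],[0.077,0.018,0.196,-0.006]]}}

```text
t: 28.5
ee_pos: [0.42, -0.161, 0.0863]
tcp_rot: [1.924, 2.481, 0.0]
ft_force: [-1.2, -0.3, 0.1]
finger_gap: 0.0869
gripper_force: 0.0
```

{"fn": "send_rows", "kwargs": {"targets": [[0,0,0,0],[0,0,0,0],[0,0,0,0],[0,0,0,0],[0,0,0,0],[0,0,0,0],[0,0,0,0]], "gripper": 1}}

```text
t: 29.2
ee_pos: [0.4196, -0.1612, 0.0857]
tcp_rot: [1.926, 2.481, 0.0]
ft_force: [-2.0, 0.4, 5.5]
finger_gap: 0.0606
gripper_force: 30.0
```

{"fn": "send_rows", "kwargs": {"targets": [[0,0,-0.02,0],[0,0,-0.06,0],[0,0,-0.1,0],[0,0,-0.14,0],[0,0,-0.165,0],[0,0,-0.165,0],[0,0,-0.165,0]]}}

```text
t: 29.9
ee_pos: [0.4191, -0.1609, 0.2497]
tcp_rot: [-1.926, -2.482, 0.0]
ft_force: [-0.6, -0.2, -1.5]
finger_gap: 0.0606
gripper_force: 30.0
```

```bash
python3 - <<'E'
from h import *
from cell import r
where(r); go(r,[.6363,-.28,.25],np.radians(93.1))
E
```

```text
t 29.9 tcp [ 0.4191 -0.1609  0.2497] psi 1.822 gap 0.0606 q [-0.54 -0.18  2.01 -0.    1.31 -0.79]
row [-0.1693  0.1809 -0.0003] 0.1252 dist 0.248 or yaw 2.125 -1.875 q6 -0.79 psi 1.822
```

{"fn": "send_rows", "kwargs": {"targets": [[-0.03,0.032,0,0.03],[-0.06,0.064,0,0.06],[-0.09,0.096,0,0.09],[-0.12,0.128,0,0.125],[-0.15,0.16,0,0.125],[-0.169,0.181,0,0.125],[-0.169,0.181,0,0.125],[-0.169,0.181,0,0.125],[-0.169,0.181,0,0.125]]}}

```text
t: 30.8
ee_pos: [0.6352, -0.2789, 0.2482]
tcp_rot: [-2.158, -2.279, 0.001]
ft_force: [0.0, 0.3, -0.9]
finger_gap: 0.0606
gripper_force: 30.0
```

```bash
python3 - <<'E'
from h import *
from cell import r,vision
where(r); im=vision.get_image("wrist"); pickle.dump(im,open("w10.pkl","wb"))
T=r.read_state(); M=R.from_rotvec(T["tcp_rot"]).as_matrix(); ax=M[:2,0]; ay=M[:2,1]; t=T["ee_pos"][:2]
L=lambda k,z:(up(im,k,z)/1000-t)@np.c_[ax,ay]*1000
zt=T["ee_pos"][2]
k=blob(im,(230,0,410,200),lambda h,s,v:(v<75)); print("tray px",k.min(0),k.max(0)); P=L(k,.010)
print("tray x max",np.percentile(P[:,0],[90,97,100]).round(1))
for lo,hi in ((60,85),(85,105),(105,122)):
    q=P[(P[:,0]>lo)&(P[:,0]<hi)]; print(lo,q[:,1].min().round(1),q[:,1].max().round(1))
k=blob(im,(200,80,430,240),lambda h,s,v:(s>80)&(h<22)&(v>30)); print("block px",k.min(0),k.max(0)); P=L(k,zt-.0857+.031); print("blk top",np.percentile(P[:,0],[95,100]).round(1),P[:,1].min(),P[:,1].max())
cv2.imwrite("pics/w10.png",np.hstack([im["color"][0:270,170:470].repeat(2,0).repeat(2,1)])[:,:,::-1])
E
```

```text
t 30.8 tcp [ 0.6352 -0.2789  0.2482] psi 1.625 gap 0.0606 q [-0.53  0.42  1.37 -0.    1.36 -0.58]
tray px [281  66] [351 157]
tray x max [129.4 130.4 130.7]
60 -30.9 39.2
85 -30.6 39.0
105 -31.6 38.9
block px [253  80] [372 239]
blk top [89.7 95.1] -29.939485289251856 28.306822836376163
```

```bash
python3 - <<'E'
from h import *
im=pickle.load(open("w10.pkl","rb")); t=np.array([.6352,-.2789]); p=1.625
ax=np.array([np.cos(p),np.sin(p)])
for v in (157,158,159): print(v,[((pt(im,312,v,z,True)-t)@ax*1000).round(1) for z in (.1625,.1935)])
print([tuple(int(c) for c in im["color"][v,312]) for v in range(145,190,2)])
E
```

```text
157 [np.float64(53.4), np.float64(57.7)]
158 [np.float64(52.8), np.float64(57.2)]
159 [np.float64(52.2), np.float64(56.8)]
[(38, 34, 31), (37, 33, 30), (51, 44, 44), (63, 45, 41), (66, 47, 34), (68, 54, 45), (74, 55, 42), (76, 59, 46), (90, 67, 51), (100, 72, 55), (95, 73, 51), (99, 73, 52), (88, 65, 42), (98, 72, 52), (96, 70, 49), (93, 69, 48), (101, 77, 55), (93, 70, 50), (91, 66, 47), (95, 71, 50), (97, 69, 47), (94, 71, 46), (99, 74, 52)]
```

{"fn": "send_rows", "kwargs": {"targets": [[0.035,0.002,0,0],[0.068,0.0045,0,0],[0.068,0.0045,0.02,0],[0.068,0.0045,0.06,0],[0.068,0.0045,0.1,0],[0.068,0.0045,0.12,0],[0.068,0.0045,0.12,0],[0.068,0.0045,0.12,0],[0.068,0.0045,0.12,0]]}}

```text
t: 31.75
ee_pos: [0.6385, -0.2121, 0.133]
tcp_rot: [2.157, 2.278, 0.002]
ft_force: [-0.3, -0.3, -1.1]
finger_gap: 0.061
gripper_force: 30.0
```

```bash
python3 - <<'E'
from h import *
from cell import r
where(r); go(r,[.636,-.2108,.0968],1.625)
E
```

```text
t 31.75 tcp [ 0.6385 -0.2121  0.133 ] psi 1.625 gap 0.061 q [-0.44  0.48  1.52 -0.    1.15 -0.49]
row [ 0.0015 -0.0026  0.0362] 0.0002 dist 0.036 or yaw 2.0 -2.0 q6 -0.49 psi 1.625
```

{"fn": "send_rows", "kwargs": {"targets": [[0.001,-0.002,0,0],[0.001,-0.002,0.008,0],[0.001,-0.002,0.013,0],[0.001,-0.002,0.013,0],[0.001,-0.002,0.013,0],[0.001,-0.002,0.013,0]]}}

```text
t: 32.35
ee_pos: [0.6354, -0.2108, 0.1172]
tcp_rot: [-2.16, -2.281, 0.0]
ft_force: [0.7, -0.3, -1.5]
finger_gap: 0.061
gripper_force: 30.0
```

```bash
python3 - <<'E'
from h import *
from cell import r
where(r); go(r,[.636,-.2108,.0968],1.625)
E
```

```text
t 32.35 tcp [ 0.6354 -0.2108  0.1172] psi 1.625 gap 0.061 q [-0.44  0.49  1.53  0.    1.12 -0.49]
row [-0.0001  0.0006  0.0204] 0.0001 dist 0.02 or yaw 2.0 -2.0 q6 -0.49 psi 1.625
```

{"fn": "send_rows", "kwargs": {"targets": [[0,0,0.006,0],[0,0,0.012,0],[0,0,0.016,0],[0,0,0.0195,0],[0,0,0.0195,0],[0,0,0.0195,0],[0,0,0.0195,0]]}}

```text
t: 33.05
ee_pos: [0.6355, -0.2108, 0.098]
tcp_rot: [2.16, 2.281, 0.0]
ft_force: [0.2, 0.3, -1.1]
finger_gap: 0.0606
gripper_force: 30.0
```

{"fn": "send_rows", "kwargs": {"targets": [[0,0,0.0015,0],[0,0,0.0015,0],[0,0,0.0015,0]]}}

```text
t: 33.35
ee_pos: [0.6353, -0.2107, 0.0963]
tcp_rot: [2.16, 2.281, 0.0]
ft_force: [0.7, 0.2, -0.6]
finger_gap: 0.0606
gripper_force: 30.0
```

{"fn": "send_rows", "kwargs": {"targets": [[0,0,0,0],[0,0,0,0],[0,0,0,0],[0,0,0,0],[0,0,0,0],[0,0,0,0]], "gripper": -1}}

```text
t: 33.95
ee_pos: [0.6353, -0.2107, 0.0963]
tcp_rot: [2.16, 2.281, 0.0]
ft_force: [0.3, -0.0, 0.5]
finger_gap: 0.0859
gripper_force: 0.0
```

{"fn": "send_rows", "kwargs": {"targets": [[0,0,-0.02,0],[0,0,-0.06,0],[0,0,-0.1,0],[-0.04,0,-0.14,0],[-0.08,0,-0.18,0],[-0.1,0,-0.22,0],[-0.1,0,-0.22,0],[-0.1,0,-0.22,0],[-0.1,0,-0.22,0]]}}

```text
t: 34.85
ee_pos: [0.6403, -0.3098, 0.3146]
tcp_rot: [-2.158, -2.279, 0.0]
ft_force: [-0.6, 0.3, -1.0]
finger_gap: 0.0871
gripper_force: 0.0
```

```bash
python3 - <<'E'
from h import *
from cell import r,vision
where(r); im=vision.get_image("wrist"); sd=vision.get_image("side"); pickle.dump((im,sd),open("w11.pkl","wb"))
cv2.imwrite("pics/w11.png",np.hstack([cv2.resize(im["color"][0:250,130:430],None,fx=1.33,fy=1.33),cv2.resize(sd["color"][135:335,220:420],None,fx=2,fy=2)[:332]])[:,:,::-1])
E
```

```text
t 34.85 tcp [ 0.6403 -0.3098  0.3146] psi 1.625 gap 0.0871 q [-0.56  0.42  1.24  0.    1.49 -0.62]
```

View pics/w11.png

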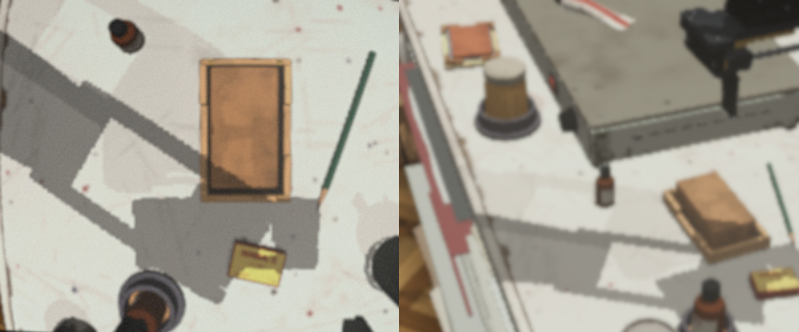

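The block sits inside the tray with an even margin. The jar, dropper and plate are in their holders, and the tin and matchbox were never touched. Handing in.

```bash
python3 -c "
from cell import ticket
print(ticket.hand_in())"
```

```text
the job is handed in; nothing more can be done
None
```

I handed the job in at about 35 s of the 120 s allowed, with the plate, sanding block, jar and dropper in their holders in the last pictures; hand-in gave no verdict, so I don't know the judged result.

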